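# Seat a filter disc and swing its retainer over it

### The job

Get the filter holder ready: push the loose steel filter disc across the white plate until it drops into the round seat and lies flat in it, then push the retainer by its black post until it is fully across the disc. Only push with the fingers: the disc must stay on the plate and not be picked up. Leave the other things on and around the plate where they are.

Things in the scene. Friction and masses are not known exactly. Their poses are not given: they have to be found in the camera images.
- base: filter holder base: a white plastic plate fixed to the bench, 170 (its x) x 250 (its y) x 20 mm thick; origin at the centre of its underside, z up. At (0, -45) mm in its frame it has a round recess (the seat, with a grey floor), 52 mm across and 7 mm deep. At (60, -45) mm the retainer's pivot stands on it. The disc starts on the half of the plate towards its +y
- disc: the filter disc: plain solid dark steel disc, 48 mm across, 8 mm thick, 60 to 130 g, lying loose and flat on top of the plate; origin at the centre of its underside, z up. It slides when pushed on its edge; seated, its underside is 13 mm above the bench and it stands 1 mm proud of the plate
- seat (a point): centre of the floor of the seat, 13 mm above the bench
- pivot (a point): point on the vertical pivot axis of the retainer, at the plate's top face; the pivot is 18 mm across and 15 mm tall
- retainer (a joint): angle of the retainer, rad: a flat steel bar 88 mm long, 14 mm wide, 6 mm thick, level, its underside 5 mm above the plate, turning about the vertical pivot with slight friction (0.05 N m, about 1 N at the post) and staying where it is left. 0: it points along the plate's -y, clear of the seat; growing values turn it clockwise seen from above; 1.57 (hard stop): it points along the plate's -x, across the middle of the seat. It clears a seated disc but not an unseated one
- post (a point): middle of the black upright post on the retainer, 72 mm from the pivot axis; the post is 12 mm across, 30 mm tall, from 11 to 41 mm above the plate, this point at 26 mm above the plate
- vial: amber glass vial with black cap, 24 mm across, 50 mm tall, standing on a corner of the plate; origin at the middle of its underside; not to be disturbed
- gasket: flat black rubber ring, 48 mm outside and 30 mm inside, 6 mm thick, on the bench on the robot's side of the plate; origin at the middle of its underside; not to be disturbed
- stopper: small clear ground stopper, 28 mm across, 40 mm tall, on the bench beyond the retainer end of the plate; origin at the middle of its underside; not to be disturbed
- spatula: steel spatula 190 mm long on the bench beyond the other end of the plate; origin at the middle of its underside; not to be disturbed
- beaker: glass beaker, 66 mm across, 85 mm tall, behind the plate; origin at the middle of its underside; not to be disturbed
- bottle: amber bottle, 56 mm across, 120 mm tall, behind the plate; origin at the middle of its underside; not to be disturbed
Things that resemble listed ones, but are neither listed nor needed, are in the scene too. What is shaped like the disc but green or turquoise is not meant.

How it is judged:
By the outcome, as a careful person would: the job done as asked, in the order asked, and still so for the second after the job is handed in, with the robot touching nothing.
It also fails if it takes over 53 s, if anything falls off the work surface, if the arm or the gripper's body presses on something with over 40 N, if the wrist force passes 120 N, or if a joint passes its speed limit or range.

### The arm

A 6-joint arm with a two-finger parallel gripper is mounted at the origin on the work surface. World frame = base frame: x ahead of the robot, y to its left, z up, the work surface at z = 0. Lengths are in m, angles in rad, forces in N, time in s.
With the tool pointing down it reaches from about 0.275 to 0.875 m from the base axis. Payload 12.5 kg.
Tool frame: the origin (TCP) lies at the very end of the fingers, on their centre line; the grasp point (between the pads) lies 19 mm behind it; x points along the fingers, y is the direction in which the jaws open and shut, and the axes are right-handed (so a half turn about x gives the same grasp; the last joint's range is limited). The gripper opens to 85 mm and grips with 20 to 120 N. Pads are 22 mm wide; open, the fingers measure 114 mm over their backs; the gripper's body (76 mm by 85 mm) begins 54 mm behind the grasp point. The pads swing forward as they close: fully open they stand 13 mm farther back than shut.
Start: joints at [1.15, 0.351, 1.652, -0, 1.139, -0.085], TCP at [0.181, 0.519, 0.201] pointing down, gripper open.
Joint ranges: [-2.75, 2.75], [-0.79, 2.1], [0.01, 2.65], [-1.57, 4.71], [0.07, 3.14], [-2.87, 2.87]. Speed limits (rad/s): [2.22, 2.22, 2.79, 3.14, 3.14, 3.14].

### API

Orientations are given as a 3x3 rotation matrix whose columns are the frame's x, y, z axes.
In Python, from bench import manip gives the robot as it stands. Calls block until the motion is done:
- manip.move_ptp(position, orientation): joint-space move of the TCP to a pose.
- manip.move_l(position, attitude=None, max_speed=0.15): straight line of the TCP; attitude=None keeps the orientation; max_speed is the mean speed in m/s.
- manip.move_j(angles): joint-space move.
- manip.set_gripper(opening, effort=None): opening from 0.0 (shut) to 1.0 (fully open); effort is the grip in N (None keeps the last); returns when the fingers have stopped.
- manip.dwell(seconds).
- manip.inverse_kinematics(position, orientation): joint angles nearest the present ones, or None.
- manip.grab_frame(name): name is "scene" or "top"; returns (picture, depth): 420x560x3 uint8, red, green, blue; 420x560 float32, m along the optical axis (not along the pixel's ray), 0 where there is no reading.
- manip.get_calibration(name): a dict with "camera_matrix" (3x3 intrinsics, pixels), "R" (3x3) and "t" (3): a world point X has camera coordinates R X + t. Camera axes: x right, y down, z forward; pixel columns grow to the right and rows downward; lengths in m; the calibration is good to about 2 mm. A picture is of the moment at which its call begins. get_calibration takes no time and is no camera call.
A pose or a line that the arm cannot do raises manip.Unreachable and nothing moves.
- manip.sign_off(): hands the job in, once; it reports no verdict.
Trained networks look in the newest picture that a camera, given by its name, has taken for a name from the list of things; names that differ only in an ending like _2 or _b are one class to them, and where a whole thing is asked for, a point or a joint stands for the part that bears it (a point fixed in the world has none). Each returns a list of dicts, best first, with "confidence" (0 to 1); they miss things now and then, are a little off and sometimes report something else, mostly with a low value. They report only what shows in the picture. A call takes as long as a camera call. They do not tell look-alikes from the thing itself.
- manip.look_for(camera, name): "at" ([x, y, z] in m, in world coordinates, good to about 4 mm: the middle of the surface that is visible of it).
Readings, each from a call of its own:
- manip.current_time(): time.
- manip.current_qpos(): joint angles.
- manip.current_joint_vel(): joint speeds.
- manip.current_joint_torque(): joint torques, N m.
- manip.current_ee_pos(): TCP position.
- manip.current_tcp_rot(): TCP orientation.
- manip.current_force(): force on the tool from outside, world axes, zero at the start.
- manip.current_ft_torque(): the same for the moment, N m.
- manip.current_grip_width(): opening from 0.0 (shut) to 1.0 (fully open).
Only numpy, scipy, OpenCV 4.12 (cv2) and the standard library are available. Lean on these libraries where they do the work, as an engineer would, in place of code of your own. Each camera call takes 0.05 s, during which the arm holds its last target.

## Working session

There is one attempt and no reset: what is moved stays moved. The work goes in short steps, each a Python script; the robot and the scene stay as the last script left them, time stands still between calls to the robot, and variables do not carry over. Pictures are saved under pics/ and viewed, and the job is handed in when it is done.

```bash
mkdir -p pics; ls
cat > h.py <<'E'
import numpy as np, cv2
from bench import manip
def snap(cam,fn):
    p,d=manip.grab_frame(cam); cv2.imwrite('pics/'+fn+'.png',cv2.cvtColor(p,cv2.COLOR_RGB2BGR)); np.save('pics/'+fn+'_d.npy',d); np.save('pics/'+fn+'_p.npy',p); return p,d
def world(cam,u,v,z):
    c=manip.get_calibration(cam);K=np.array(c['camera_matrix']);R=np.array(c['R']);t=np.array(c['t'])
    r=R.T@np.linalg.inv(K)@np.array([u,v,1.]);o=-R.T@t
    return o+r*(z-o[2])/r[2]
def pix(cam,X):
    c=manip.get_calibration(cam);K=np.array(c['camera_matrix'])
    q=K@(np.array(c['R'])@np.array(X)+np.array(c['t']));return q[:2]/q[2]
def cloud(cam,d):
    c=manip.get_calibration(cam);K=np.array(c['camera_matrix']);R=np.array(c['R']);t=np.array(c['t'])
    v,u=np.mgrid[:d.shape[0],:d.shape[1]]
    P=np.stack([u*d,v*d,d],-1)@np.linalg.inv(K).T
    return (P-t)@R
E
python3 - <<'E'
from h import *
snap('top','t0');snap('scene','s0')
for n in ['base','disc','retainer','post','pivot','vial','gasket','stopper','beaker','bottle','spatula']:
  for c in ['top','scene']:
    print(n,c,[(np.round(r['at'],3).tolist(),round(r['confidence'],2),pix(c,r['at']).round().tolist()) for r in manip.look_for(c,n)])
print(manip.current_time())
E
```

```text
pics
base top [([0.588, -0.035, 0.019], 0.78, [330.0, 200.0]), ([0.59, 0.19, 0.003], 0.19, [215.0, 202.0])]
base scene [([0.597, -0.029, 0.017], 0.86, [241.0, 200.0]), ([0.712, 0.087, 0.052], 0.69, [236.0, 265.0])]
disc top [([0.399, 0.067, 0.009], 0.85, [279.0, 300.0]), ([0.588, 0.038, 0.032], 0.79, [293.0, 200.0]), ([0.387, -0.035, 0.01], 0.6, [332.0, 306.0]), ([0.65, -0.104, 0.033], 0.36, [365.0, 167.0]), ([0.471, -0.05, 0.006], 0.24, [338.0, 261.0])]
disc scene [([0.588, 0.042, 0.03], 0.9, [269.0, 215.0]), ([0.401, 0.068, 0.008], 0.84, [340.0, 176.0]), ([0.468, -0.046, 0.008], 0.56, [280.0, 163.0]), ([0.387, -0.035, 0.009], 0.53, [309.0, 146.0])]
retainer top [([0.646, -0.105, 0.029], 0.77, [365.0, 170.0])]
retainer scene [([0.601, -0.029, 0.018], 0.73, [240.0, 201.0]), ([0.649, -0.109, 0.035], 0.54, [196.0, 186.0])]
post top [([0.647, -0.111, 0.032], 0.58, [369.0, 169.0])]
post scene [([0.646, -0.11, 0.036], 0.74, [197.0, 185.0])]
pivot top [([0.586, -0.039, 0.022], 0.81, [332.0, 201.0])]
pivot scene [([0.593, -0.033, 0.022], 0.8, [241.0, 196.0])]
vial top [([0.54, -0.15, 0.07], 0.48, [398.0, 222.0])]
vial scene [([0.547, -0.145, 0.058], 0.78, [221.0, 143.0]), ([0.712, 0.088, 0.053], 0.45, [236.0, 265.0])]
gasket top [([0.472, -0.047, 0.005], 0.74, [336.0, 261.0])]
gasket scene [([0.471, -0.047, 0.007], 0.64, [279.0, 164.0])]
stopper top [([0.569, -0.23, 0.02], 0.76, [430.0, 209.0])]
stopper scene [([0.576, -0.229, 0.02], 0.72, [188.0, 141.0])]
beaker top [([0.73, 0.099, 0.048], 0.61, [259.0, 126.0])]
beaker scene [([0.714, 0.087, 0.055], 0.96, [235.0, 265.0])]
bottle top [([0.732, -0.012, 0.087], 0.63, [320.0, 117.0])]
bottle scene [([0.75, 0.0, 0.076], 0.78, [186.0, 241.0])]
spatula top [([0.591, 0.19, 0.003], 0.83, [215.0, 202.0])]
spatula scene [([0.594, 0.191, 0.0], 0.84, [321.0, 273.0])]
1.2
```

View pics/t0.png

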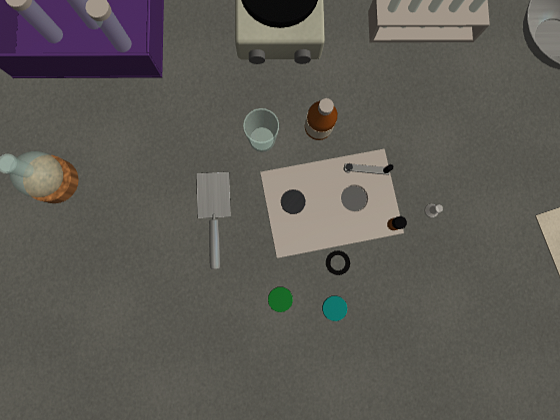

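View pics/s0.png

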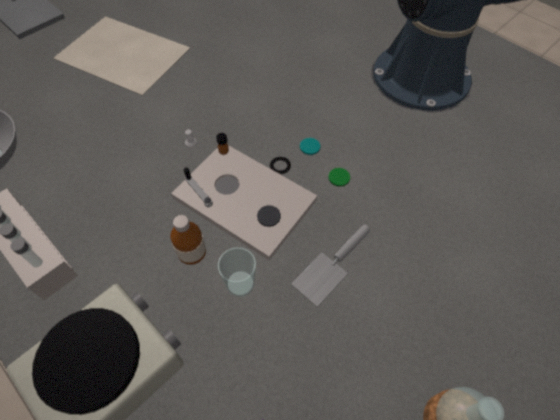

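```bash
python3 -c "
import cv2
a=cv2.imread('pics/t0.png')[130:280,230:430]
cv2.imwrite('pics/t0c.png',cv2.resize(a,None,fx=4,fy=4,interpolation=cv2.INTER_CUBIC))"
```

```text
(no output)
```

View pics/t0c.png

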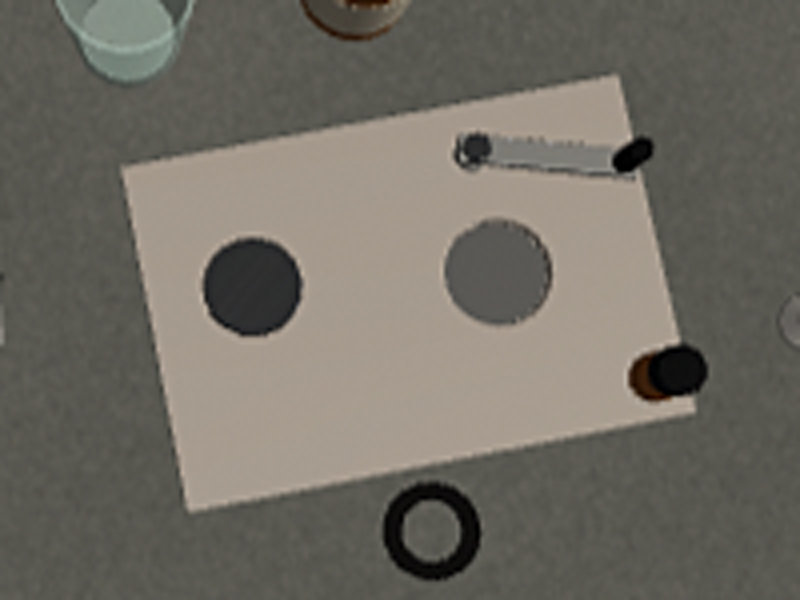

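The loose disc is the dark one on the plate, at top pixel (293,201). Things that could be mistaken for it are the green disc (280,299), the turquoise disc (335,308), the gasket (338,262) and the grey seat floor (354,197). The close crop confirms the dark steel disc on the +y half. Next I'll measure the poses.

```bash
cat > m.py <<'E'
from h import *
from scipy.optimize import least_squares
def fit(cam,fn):
    p=np.load(f'pics/{fn}_p.npy');d=np.load(f'pics/{fn}_d.npy')
    hsv=cv2.cvtColor(p,cv2.COLOR_RGB2HSV)
    m=(p.min(-1)>125).astype(np.uint8)
    c=pix(cam,[.588,-.035,.02]); roi=np.zeros_like(m); cv2.circle(roi,tuple(int(x) for x in c),95,1,-1); m*=roi
    cs,_=cv2.findContours(m,cv2.RETR_CCOMP,cv2.CHAIN_APPROX_NONE)
    k=max(cs,key=cv2.contourArea); r=cv2.convexHull(k)
    ap=cv2.approxPolyN(r,4) .reshape(-1,2)
    W=np.array([world(cam,*q,.02)[:2] for q in ap]); print(cam,'corners',ap.tolist(),W.round(4).tolist(),'centre',W.mean(0).round(4))
    print(' edges',np.linalg.norm(W-np.roll(W,-1,0),axis=1).round(4))
    for nm,g,z in (('disc',[.588,.04,.028],.028),('seat',[.583,-.082,.02],.02)):
        u=pix(cam,g).astype(int); rr=np.zeros_like(m); cv2.circle(rr,tuple(int(x) for x in u),19,1,-1)
        dark=((p.max(-1)<115)&(rr>0)).astype(np.uint8)
        n,l,s,cc=cv2.connectedComponentsWithStats(dark); i=1+np.argmax(s[1:,4])
        k=max(cv2.findContours((l==i).astype(np.uint8),cv2.RETR_EXTERNAL,cv2.CHAIN_APPROX_NONE)[0],key=cv2.contourArea)
        e=cv2.fitEllipse(k); print(' ',nm,'ell',np.round(e[0],1),np.round(e[1],1),world(cam,*e[0],z)[:2].round(4))
    P=cloud(cam,d)
    s=(P[...,2]>.045)&(P[...,2]<.064)&(abs(P[...,0]-.65)<.03)&(abs(P[...,1]+.115)<.03)&(d>0)
    print('  post pts',s.sum(),P[s].mean(0).round(4) if s.any() else None,P[s].max(0).round(4) if s.any() else None)
    s=(P[...,2]>.033)&(P[...,2]<.037)&(abs(P[...,0]-.65)<.03)&(abs(P[...,1]+.07)<.03)&(d>0)
    print('  pivot pts',s.sum(),P[s].mean(0).round(4) if s.any() else None)
    s=(d>0)&(abs(P[...,0]-.585)<.01)&(abs(P[...,1]+.025)<.015); print('  plate z',np.median(P[s][:,2]).round(4))
E
python3 -c "
from m import *
fit('top','t0');fit('scene','s0')"
```

```text
top corners [[403, 232], [277, 257], [260, 171], [384, 148]] [[0.5247, -0.1753], [0.4806, 0.0691], [0.6479, 0.0997], [0.6917, -0.1462]] centre [ 0.5862 -0.0382]
 edges [0.2484 0.1701 0.2498 0.1695]
  disc ell [292.6 201.3] [23.9 24. ] [0.5862 0.0377]
  seat ell [354.2 197.5] [25.1 26. ] [ 0.5933 -0.0831]
  post pts 36 [ 0.6436 -0.1405  0.0581] [ 0.6496 -0.1369  0.0633]
  pivot pts 60 [ 0.651  -0.0815  0.0346]
  plate z 0.0212
scene corners [[316, 195], [269, 255], [171, 193], [223, 142]] [[0.4812, 0.0713], [0.6455, 0.1019], [0.6912, -0.1417], [0.5241, -0.1718]] centre [ 0.5855 -0.0351]
 edges [0.1671 0.2479 0.1697 0.2469]
  disc ell [268.5 215.7] [21.2 23.3] [0.589  0.0423]
  seat ell [226.4 183.8] [18.2 23. ] [ 0.5944 -0.0793]
  post pts 43 [ 0.6463 -0.1383  0.0551] [ 0.6516 -0.1341  0.0614]
  pivot pts 20 [ 0.6535 -0.0684  0.0339]
  plate z 0.0181
```

```bash
python3 - <<'E'
from h import *
D=np.array([.5875,.040]);S=np.array([.5938,-.0812]);d=(S-D)/np.linalg.norm(S-D)
print(manip.current_tcp_rot().round(2), d)
R0=manip.current_tcp_rot()
dn=np.array([0,0,-1.]); cands=[]
for s in (1,-1):
    y=np.array([-d[1],d[0],0])*s; R=np.column_stack([dn,y,np.cross(dn,y)]); q=manip.inverse_kinematics([*(D-d*.055),.15],R); print(s,q); cands.append((abs(np.array(q)-manip.current_qpos()).max(),R) if q is not None else (9,R))
R=min(cands,key=lambda c:c[0])[1]; np.save('R.npy',R)
manip.set_gripper(.28)
print(manip.current_grip_width(),manip.current_ee_pos(),manip.current_time())
manip.move_ptp([*(D-d*.055),.13],R)
manip.move_l([*(D-d*.047),.035],max_speed=.1)
print(manip.current_ee_pos(),manip.current_force().round(2),manip.current_time())
snap('top','t1');snap('scene','s1')
E
python3 -c "
import cv2
a=cv2.imread('pics/t1.png')[130:280,230:430]
cv2.imwrite('pics/t1c.png',cv2.resize(a,None,fx=4,fy=4))
a=cv2.imread('pics/s1.png')[130:280,180:380]
cv2.imwrite('pics/s1c.png',cv2.resize(a,None,fx=4,fy=4))"
```

```text
[[-0.    0.33  0.94]
 [-0.    0.94 -0.33]
 [-1.   -0.   -0.  ]] [ 0.05191012 -0.99865176]
1 [ 8.23720923e-02  4.81549902e-01  1.58889885e+00 -4.44089210e-16
  1.07114390e+00  3.04386344e-02]
-1 None
0.27793566846839785 [0.1812431  0.51928215 0.20111549] 1.8167
[0.58549957 0.08701888 0.03562804] [-0.35 -0.01 -0.23] 5.0333
```

View pics/t1c.png

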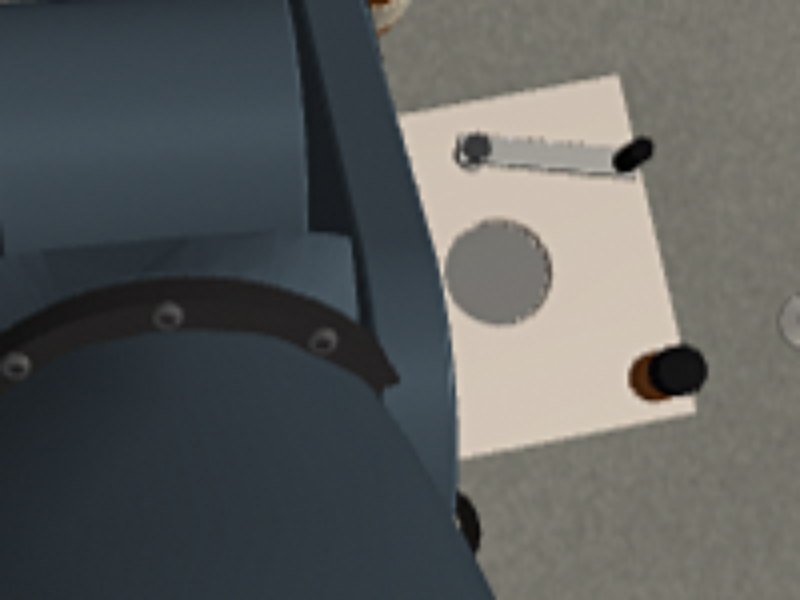

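View pics/s1c.png

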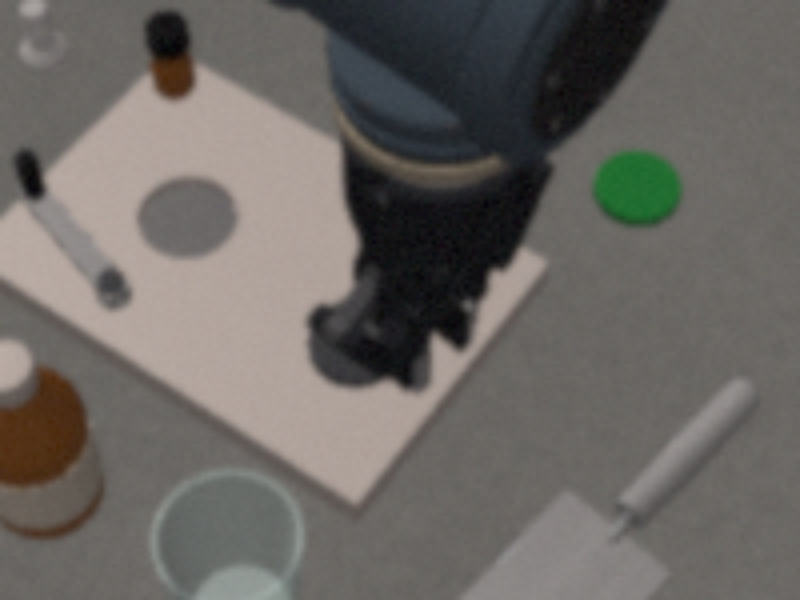

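Both fingers stand behind the disc (scene crop around (400,370)), with the disc clear and the seat at (187,217). The top view is blocked by the arm. I'll find the fingertip height by touch.

Run:
```python
from h import *
D=np.array([.5875,.040]);S=np.array([.5938,-.0812]);d=(S-D)/np.linalg.norm(S-D)
B=D-d*.045; f0=manip.current_force()
for z in np.arange(.026,.0145,-.001):
    manip.move_l([*B,z],max_speed=.05)
    f=manip.current_force()-f0; print(round(z,4),manip.current_ee_pos().round(4),f.round(2))
    if abs(f[2])>2.5: break
print(manip.current_time())
```

```text
0.026 [0.5849 0.0848 0.0256] [ 1.22  0.51 -1.13]
0.025 [0.5852 0.085  0.025 ] [ 0.89 -0.6  -0.38]
0.024 [0.5851 0.0849 0.024 ] [ 0.85 -0.26  0.01]
0.023 [0.5851 0.085  0.0229] [ 0.85 -0.17  0.12]
0.022 [0.5851 0.0849 0.0219] [ 0.44  0.24 -0.37]
0.021 [0.5851 0.0849 0.0209] [ 1.18 -0.33 -0.17]
0.02 [0.5851 0.0849 0.0199] [1.53 0.31 0.63]
0.019 [0.5851 0.0849 0.0189] [ 1.15 -0.91  0.44]
0.018 [0.5851 0.0849 0.0179] [0.93 0.42 0.5 ]
0.017 [0.5851 0.0849 0.0169] [ 1.36  0.11 -0.58]
0.016 [0.5851 0.0849 0.0159] [ 1.02  0.64 -0.18]
0.015 [0.5852 0.0849 0.015 ] [ 0.3  -0.12  0.04]
8.2167
```

```bash
python3 - <<'E'
from h import *
D=np.array([.5875,.040]);S=np.array([.5938,-.0812]);d=(S-D)/np.linalg.norm(S-D)
B=D-d*.045; f0=np.array([.35,0,-.23])
for z in np.arange(.0142,.0085,-.0008):
    manip.move_l([*B,z],max_speed=.05)
    f=manip.current_force(); print(round(z,4),manip.current_ee_pos().round(4),f.round(2))
    if abs(f[2])>2.5: break
print(manip.current_time())
snap('scene','s2')
E
python3 -c "
import cv2
a=cv2.imread('pics/s2.png')[130:280,180:380]
cv2.imwrite('pics/s2c.png',cv2.resize(a,None,fx=4,fy=4))"
```

```text
0.0142 [0.5851 0.0849 0.0141] [ 0.52 -0.05 -0.39]
0.0134 [0.5851 0.0849 0.0133] [-0.24 -0.77 -0.31]
0.0126 [0.5851 0.0849 0.0126] [-0.19  0.07 -0.1 ]
0.0118 [0.5851 0.0849 0.0118] [-0.24 -0.13 -0.09]
0.011 [0.5851 0.0849 0.0109] [ 0.15 -0.7  -0.69]
0.0102 [0.5851 0.0849 0.0101] [0.16 0.54 0.1 ]
0.0094 [0.5851 0.0849 0.0093] [ 0.17 -0.11  0.23]
0.0086 [0.5851 0.0849 0.0086] [-0.14 -0.35  0.17]
10.2167
```

View pics/s2c.png

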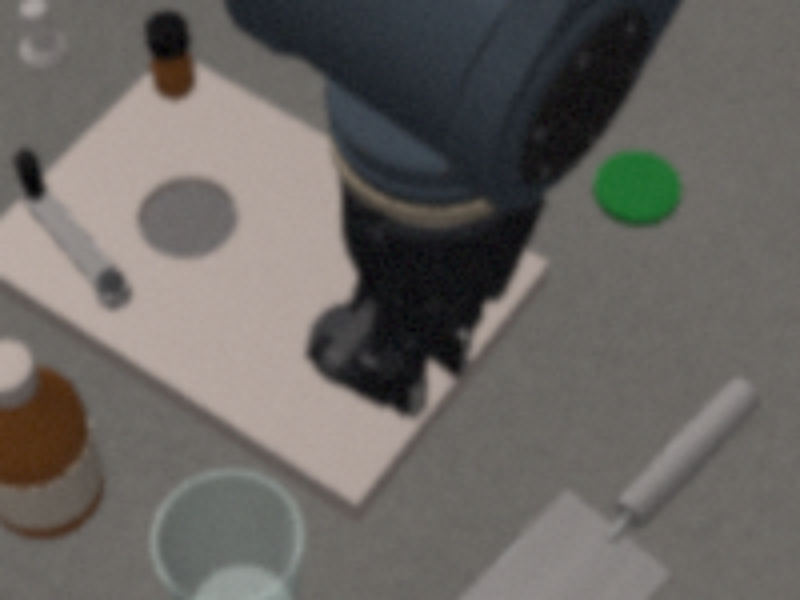

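Run:
```python
from h import *
for fn in ('s1','s2'):
    p=np.load(f'pics/{fn}_p.npy');d=np.load(f'pics/{fn}_d.npy');P=cloud('scene',d)
    s=(p.max(-1)<100)&(d>0); s[:,:255]=0; s[:,300:]=0; s[:205]=0; s[245:]=0
    Q=P[s]; o=np.argsort(Q[:,2]); v,u=np.nonzero(s)
    print(fn,[(int(u[i]),int(v[i]),Q[i].round(3).tolist()) for i in o[:400:12]])
for y in (.06,.085,.09,.1):print(y,pix('scene',[.585,y,.02]),pix('scene',[.612,y,.02]),pix('scene',[.612,y,.03]))
```

```text
s1 [(284, 241, [0.595, 0.092, -0.004]), (283, 242, [0.599, 0.093, -0.001]), (295, 226, [0.557, 0.085, 0.001]), (287, 236, [0.586, 0.092, 0.005]), (286, 237, [0.59, 0.093, 0.008]), (285, 237, [0.593, 0.092, 0.01]), (264, 223, [0.605, 0.046, 0.023]), (263, 224, [0.608, 0.047, 0.024]), (266, 222, [0.601, 0.048, 0.025]), (267, 225, [0.605, 0.055, 0.026]), (259, 215, [0.601, 0.027, 0.026]), (266, 219, [0.597, 0.044, 0.026]), (265, 222, [0.604, 0.047, 0.027]), (266, 223, [0.604, 0.051, 0.027]), (263, 222, [0.607, 0.045, 0.029]), (290, 213, [0.574, 0.085, 0.07]), (292, 213, [0.573, 0.089, 0.074]), (280, 226, [0.61, 0.095, 0.077]), (293, 213, [0.574, 0.093, 0.08]), (294, 212, [0.573, 0.094, 0.082]), (282, 223, [0.606, 0.096, 0.085]), (293, 210, [0.574, 0.092, 0.088]), (298, 209, [0.567, 0.098, 0.09]), (284, 220, [0.603, 0.098, 0.093]), (292, 207, [0.574, 0.09, 0.097]), (292, 205, [0.573, 0.088, 0.099]), (293, 206, [0.575, 0.092, 0.103]), (280, 218, [0.612, 0.096, 0.109]), (282, 218, [0.611, 0.1, 0.112]), (278, 223, [0.623, 0.103, 0.114]), (279, 213, [0.609, 0.09, 0.115]), (277, 211, [0.609, 
[... 921 characters left out ...]
), (276, 231, [0.626, 0.1, 0.085]), (295, 211, [0.572, 0.095, 0.087]), (277, 216, [0.603, 0.08, 0.088]), (281, 224, [0.61, 0.098, 0.088]), (277, 222, [0.613, 0.09, 0.089]), (277, 219, [0.609, 0.086, 0.09]), (275, 230, [0.628, 0.1, 0.091]), (277, 224, [0.617, 0.094, 0.092]), (277, 227, [0.622, 0.099, 0.093]), (273, 214, [0.609, 0.076, 0.097])]
0.06 [276.25813051 221.99918747] [266.41150329 230.33639714] [266.32114245 227.78570726]
0.085 [285.22527353 229.84932072] [275.37700675 238.38056895] [275.37802142 235.88310265]
0.09 [287.04326074 231.44084679] [277.19496858 240.01170962] [277.21477126 237.52526765]
0.1 [290.70424422 234.64579268] [280.85621512 243.29671155] [280.91412113 240.83270927]
```

Run:
```python
from h import *
p=np.load('pics/s2_p.npy');d=np.load('pics/s2_d.npy');P=cloud('scene',d)
a=np.clip(p[185:260,240:315].astype(float)*1.6,0,255).astype(np.uint8)
b=np.clip(P[185:260,240:315,2]/.12*255,0,255).astype(np.uint8)
b=cv2.applyColorMap(b,cv2.COLORMAP_JET)
im=np.hstack([a[...,::-1],b]); cv2.imwrite('pics/s2z.png',cv2.resize(im,None,fx=5,fy=5,interpolation=cv2.INTER_NEAREST))
print((P[205:246:2,262:300:3,2]*1000).astype(int))
```

```text
[[ 16  15 148 147 157 159 155 148 167 168 141 106 114]
 [ 27  24 148 145 154 155 150 140 139 142 135 102 108]
 [ 27  24 145 146 151 149 143 134 136 136  85  92  87]
 [ 25  24 142 145 145 143 137 128 132 123  76  86  85]
 [ 27 140 140 142 141 136 129 122 126 117  73  73  18]
 [133 138 137 135  96 101 107 107 119 110  64  74  16]
 [134 137 137 129  92  89 104 108 113 104  58  64  17]
 [135 137 131 127  91  90  87 104 108  45  54  58  18]
 [134 136 135 126 124  90  89  97  87  36  46  49   8]
 [130 134 137 128 108  91  86  89  74  17  38  44   0]
 [ 19 132 132 121 113 100  82  80  70  19  18   7  -1]
 [ 18  18 123 747 105  93  72  66  61  18  13  -1  -1]
 [ 18  17  18 108  98  87  67  57  53  18   6  -1   0]
 [ 19  19  18  16  92  48  56  51  17  15   0  -1  -3]
 [ 17  17  19  20  18  19  49  42  15   5  -3  -2  -2]
 [ 17  18  18  17  19  18  19  16  15   0  -2  -1  -1]
 [ 19  17  20  16  18  17  18  17   5  -1  -2   0   0]
 [ 16  17  19  18  20  17  17  13  -1  -2   0   0   0]
 [ 17  19  18  18  17  17  19   5   0  -3  -1  -3   0]
 [ 17  18  17  18  18  19  14   0  -3  -1  -2  -2  -2]
 [ 18  17  21  16  20  16   4  -2  -3  -2  -1  -2  -1]]
```

View pics/s2z.png

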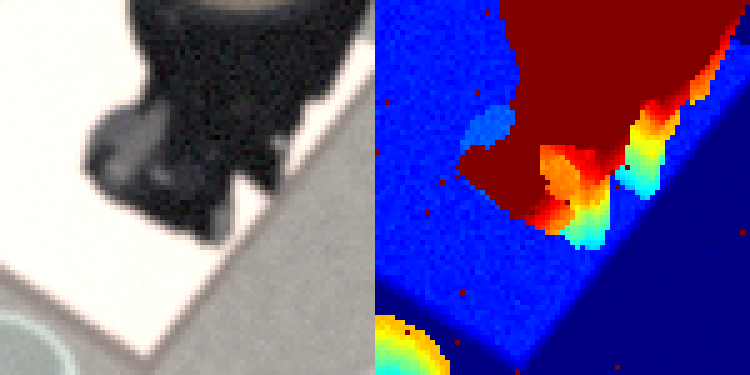

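Run:
```python
from h import *
for X in ([.611,.096,.011],[.611,.096,.02],[.611,.096,.038],[.597,.096,.011],[.597,.096,.02],[.597,.096,.038],[.572,.096,.011],[.572,.096,.038],[.611,.074,.02],[.611,.074,.038]): print(X,pix('scene',X).round(1))
c=manip.get_calibration('scene');print(-np.array(c['R']).T@np.array(c['t']))
print(manip.current_ee_pos(),manip.current_qpos().round(4),manip.current_tcp_rot().round(3).tolist())
p=np.load('pics/s2_p.npy');d=np.load('pics/s2_d.npy');P=cloud('scene',d)
for v in range(222,236): print(v,[(P[v,u]*1000).astype(int).tolist() for u in (279,281,283,285)],p[v,283])
```

```text
[0.611, 0.096, 0.011] [279.7 243.8]
[0.611, 0.096, 0.02] [279.8 241.7]
[0.611, 0.096, 0.038] [279.8 237.2]
[0.597, 0.096, 0.011] [284.8 239.4]
[0.597, 0.096, 0.02] [284.9 237.2]
[0.597, 0.096, 0.038] [285.1 232.6]
[0.572, 0.096, 0.011] [293.7 231.5]
[0.572, 0.096, 0.038] [294.2 224.6]
[0.611, 0.074, 0.02] [271.8 234.5]
[0.611, 0.074, 0.038] [271.7 229.9]
[0.8883578  0.3661439  0.74782214]
[0.58515705 0.08494136 0.00856977] [ 0.0654  0.676   1.6689 -0.      0.7967  0.0135] [[-0.0, 0.999, 0.052], [-0.0, 0.052, -0.999], [-1.0, -0.0, 0.0]]
222 [[610, 92, 89], [609, 96, 93], [606, 98, 91], [601, 99, 87]] [22 19 24]
223 [[612, 94, 90], [608, 96, 88], [606, 99, 89], [601, 99, 83]] [20 21 21]
224 [[611, 93, 84], [610, 97, 88], [607, 99, 86], [602, 100, 82]] [24 25 28]
225 [[611, 94, 82], [610, 97, 85], [605, 98, 80], [599, 97, 72]] [27 25 27]
226 [[612, 94, 80], [609, 97, 80], [606, 98, 77], [599, 97, 67]] [45 45 48]
227 [[617, 99, 87], [606, 93, 68], [602, 95, 66], [600, 98, 66]] [61 60 60]
228 [[617, 99, 85], [606, 94, 65], [603, 96, 63], [598, 97, 59]] [69 67 68]
229 [[610, 93, 65], [607, 94, 62], [602, 95, 57], [599, 97, 57]] [65 65 62]
230 [[609, 92, 59], [605, 92, 54], [603, 96, 55], [599, 97, 52]] [66 65 68]
231 [[610, 92, 56], [606, 94, 54], [602, 96, 51], [599, 97, 48]] [66 66 62]
232 [[610, 93, 53], [606, 94, 51], [602, 95, 47], [599, 97, 45]] [72 72 69]
233 [[609, 92, 48], [605, 93, 44], [602, 95, 42], [599, 97, 41]] [85 79 78]
234 [[599, 82, 17], [596, 85, 18], [603, 96, 41], [591, 90, 18]] [122 114 109]
235 [[600, 83, 17], [598, 86, 17], [594, 88, 16], [592, 91, 17]] [157 146 138]
```

The camera puts the fingertips at z≈0.038–0.040 (pixels (283,234) and (294,225), depth and ray agree), about 30 mm above the reported TCP. That fits with having felt no contact. I'll keep lowering by touch.

Run:
```python
from h import *
D=np.array([.5875,.040]);S=np.array([.5938,-.0812]);d=(S-D)/np.linalg.norm(S-D)
B=D-d*.045
manip.move_l([*B,.002],max_speed=.05)
print(manip.current_ee_pos().round(4),manip.current_force().round(2),manip.current_grip_width())
p,dd=snap('scene','s3');P=cloud('scene',dd)
for u in (279,281,283,285): print(u,[int(P[v,u,2]*1000) for v in range(226,244)])
for z in np.arange(.001,-.0125,-.001):
    manip.move_l([*B,z],max_speed=.05)
    f=manip.current_force(); print(round(z,4),manip.current_ee_pos()[2].round(4),f.round(2))
    if abs(f[2])>2.5: break
print(manip.current_time())
p,dd=snap('scene','s4');P=cloud('scene',dd)
for u in (279,281,283,285): print(u,[int(P[v,u,2]*1000) for v in range(226,244)])
```

```text
[0.5848 0.0849 0.0015] [ 0.47 -0.38 -0.05] 0.27921751922613314
279 [77, 74, 71, 78, 76, 55, 53, 49, 43, 18, 18, 18, 18, 18, 16, 18, 20, 18]
281 [79, 76, 71, 63, 55, 52, 49, 45, 39, 36, 19, 18, 18, 19, 17, 16, 13, 7]
283 [78, 73, 69, 58, 55, 50, 747, 45, 40, 36, 31, 17, 18, 12, 8, 2, 1, -2]
285 [75, 64, 61, 56, 55, 49, 45, 38, 37, 18, 15, 747, 7, 4, 0, -6, 0, -2]
0.001 0.001 [ 0.64  0.09 -0.51]
0.0 -0.0001 [-0.26 -0.81  0.31]
-0.001 -0.001 [ 0.1  -0.55 -0.33]
-0.002 -0.0021 [-0.41 -0.25 -0.18]
-0.003 -0.0031 [ 0.39 -0.28 -0.96]
-0.004 -0.0041 [-0.39 -0.33 -0.19]
-0.005 -0.0051 [-0.47 -0.37 -0.33]
-0.006 -0.0061 [ 0.1  -0.54  0.49]
-0.007 -0.0071 [ 0.02 -0.57 -0.6 ]
-0.008 -0.0081 [ 0.02 -0.    0.03]
-0.009 -0.0091 [-0.12 -0.02 -0.24]
-0.01 -0.0101 [-0.13  0.01  0.36]
-0.011 -0.0102 [-3.86 -0.6  10.1 ]
13.85
279 [70, 69, 69, 67, 65, 59, 73, 66, 45, 43, 36, 34, 27, 17, 18, 18, 17, 18]
281 [76, 76, 70, 69, 66, 63, 47, 43, 41, 38, 32, 28, 26, 17, 17, 14, 13, 6]
283 [81, 74, 69, 70, 65, 58, 47, 42, 40, 38, 34, 29, 24, 22, 10, 5, -1, -3]
285 [70, 67, 63, 63, 52, 49, 45, 42, 36, 33, 29, 25, 3, 747, -3, 0, -2, -2]
```

Contact came at TCP z = −0.0102, so the tips sit 30 mm above the reported TCP. I'll lift slightly and push part of the way.

Run:
```python
from h import *
D=np.array([.5875,.040]);S=np.array([.5938,-.0812]);d=(S-D)/np.linalg.norm(S-D)
z=-.0077
manip.move_l([*(D-d*.045),z],max_speed=.05)
print(manip.current_ee_pos().round(4),manip.current_force().round(2))
manip.move_l([*(D+d*.04),z],max_speed=.06)
print(manip.current_ee_pos().round(4),manip.current_force().round(2),manip.current_time())
snap('scene','s5');snap('top','t5')
for c in ('scene','top'):
  print([(np.round(r['at'],4).tolist(),round(r['confidence'],2),pix(c,r['at']).round().tolist()) for r in manip.look_for(c,'disc')])
def crop(f,y,x,o): cv2.imwrite(o,cv2.resize(cv2.imread(f)[y:y+120,x:x+160],None,fx=5,fy=5,interpolation=cv2.INTER_CUBIC))
crop('pics/s5.png',150,170,'pics/s5c.png');crop('pics/t5.png',140,270,'pics/t5c.png')
```

```text
[ 0.5853  0.085  -0.0076] [ 0.06 -0.23  0.05]
[ 5.896e-01  3.000e-04 -7.700e-03] [-0.62  0.09 -1.02] 15.7167
[([0.4032, 0.0693, 0.0082], 0.69, [339.0, 177.0]), ([0.3885, -0.0351, 0.0085], 0.65, [309.0, 146.0])]
[([0.4012, 0.0714, 0.0101], 0.87, [276.0, 299.0])]
```

View pics/s5c.png

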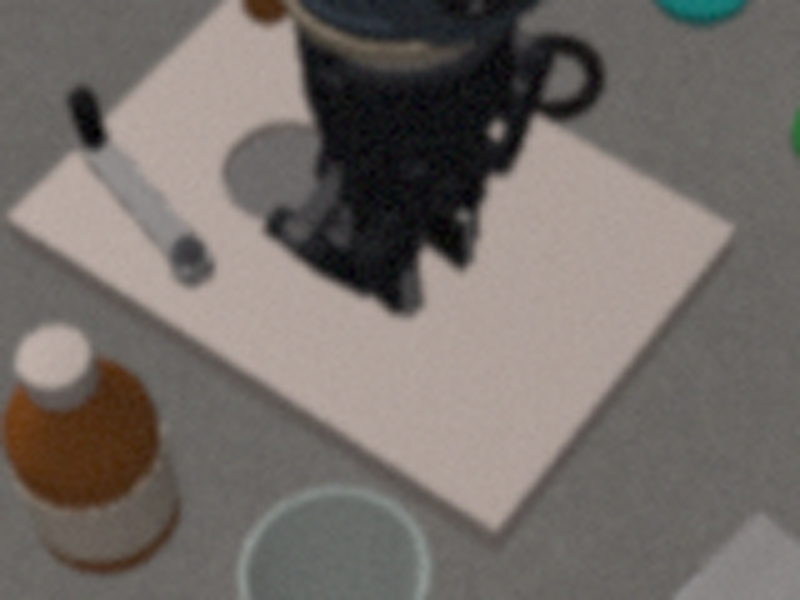

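View pics/t5c.png

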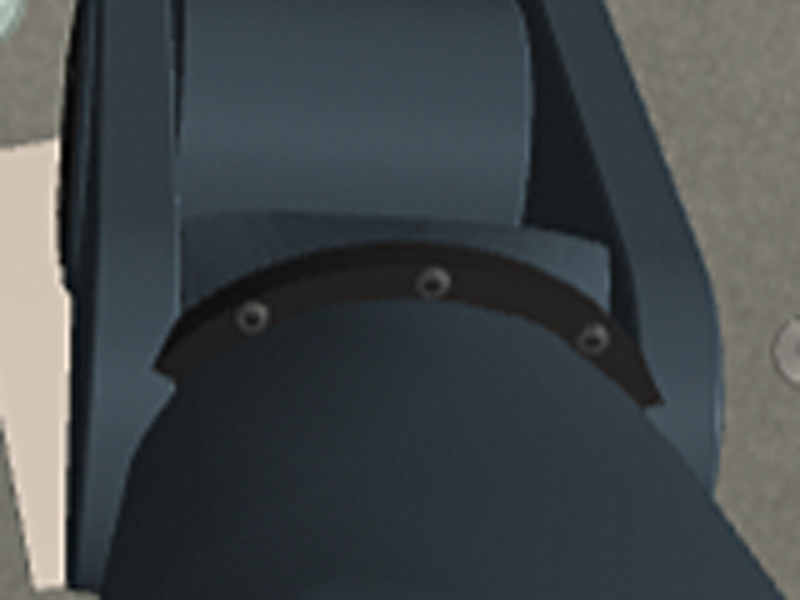

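The disc's starting spot is empty, so it is travelling under the gripper. The seat (crop (280,170)) is still open. I'll finish the push at low speed and back away to look.

```bash
cat > push2.py <<'E'
from h import *
D=np.array([.5875,.040]);S=np.array([.5938,-.0812]);d=(S-D)/np.linalg.norm(S-D)
z=-.0077
manip.move_l([*(S-d*.038),z],max_speed=.06)
for k in (.034,.032,.0305):
    manip.move_l([*(S-d*k),z],max_speed=.03)
    print(k,manip.current_ee_pos().round(4),manip.current_force().round(2))
manip.move_l([*(S-d*.045),z],max_speed=.08)
manip.move_l([*(S-d*.10),z+.09],max_speed=.2)
print(manip.current_time())
snap('scene','s6');snap('top','t6')
for c in ('scene','top'):
  print([(np.round(r['at'],4).tolist(),round(r['confidence'],2),pix(c,r['at']).round().tolist()) for r in manip.look_for(c,'disc')])
def crop(f,y,x,o): cv2.imwrite(o,cv2.resize(cv2.imread(f)[y:y+120,x:x+160],None,fx=5,fy=5,interpolation=cv2.INTER_CUBIC))
crop('pics/s6.png',130,160,'pics/s6c.png');crop('pics/t6.png',140,270,'pics/t6c.png')
E
python3 push2.py
```

```text
0.034 [ 0.5921 -0.0473 -0.0077] [-0.13 -0.08  0.96]
0.032 [ 0.5921 -0.0493 -0.0077] [-0.06  0.42 -0.6 ]
0.0305 [ 0.5922 -0.0508 -0.0077] [ 0.45  0.81 -0.96]
18.5833
[([0.4024, 0.07, 0.0064], 0.87, [340.0, 177.0]), ([0.3879, -0.034, 0.0075], 0.87, [309.0, 147.0]), ([0.5967, -0.0769, 0.0207], 0.59, [226.0, 185.0])]
[([0.404, 0.0866, 0.0088], 0.38, [268.0, 298.0])]
```

View pics/s6c.png

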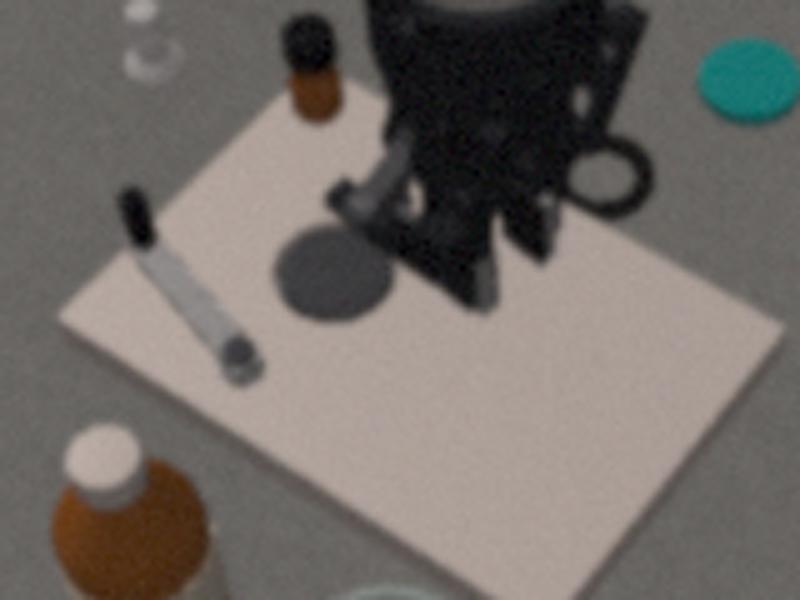

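View pics/t6c.png

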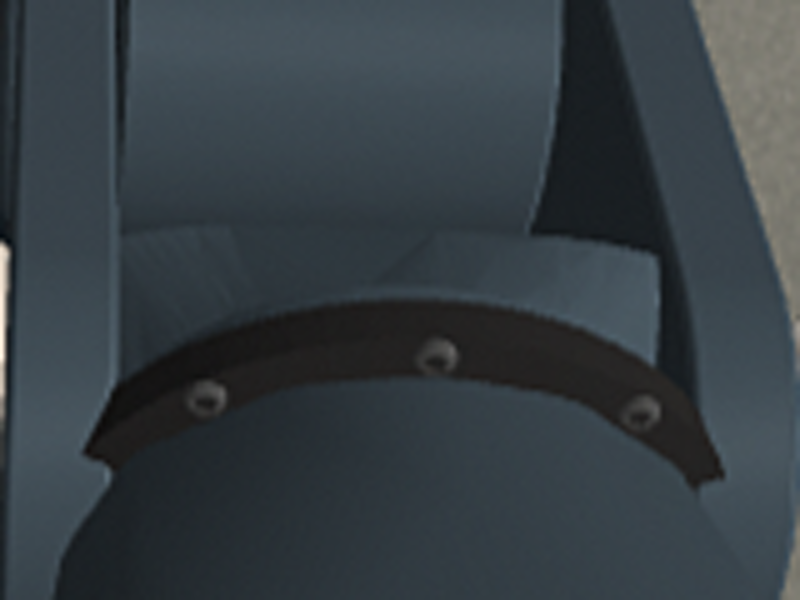

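The disc now sits at the seat position (scene crop (334,273), full picture (226.8,184.6)). I'll check its height and tilt from the depth.

Run:
```python
from h import *
p=np.load('pics/s6_p.npy');d=np.load('pics/s6_d.npy');P=cloud('scene',d)
v,u=np.mgrid[:420,:560]; s=(((u-226.6)/9.5)**2+((v-184.6)/7.5)**2<1)&(d>0)
Q=P[s]; Q=Q[abs(Q[:,2]-.02)<.015]; c=Q.mean(0)
a=np.linalg.lstsq(np.c_[Q[:,:2]-c[:2],np.ones(len(Q))],Q[:,2],rcond=None)[0]
print(len(Q),c.round(4),'tilt',a[:2].round(3),'std',Q[:,2].std().round(4))
r=(((u-226.6)/26)**2+((v-184.6)/21)**2<1)&(p.min(-1)>125)&(d>0)
Q=P[r];print('plate',np.median(Q[:,2]),Q[:,2].std())
p0=np.load('pics/s0_p.npy');d0=np.load('pics/s0_d.npy');P0=cloud('scene',d0);print('empty',np.median(P0[s][:,2]))
```

```text
221 [ 0.5949 -0.0779  0.0189] tilt [0.015 0.01 ] std 0.0014
plate 0.017913716995489187 0.0017813190901414826
empty 0.011098097100464261
```

The disc top is 1 mm above the plate and flat within noise (tilt ≤0.015), and the seat floor read 8 mm lower when empty. So it is seated. Next is the retainer: shut the fingers and approach the post from its outer (+x) side.

```bash
cat > ret.py <<'E'
from h import *
yaw=.178; xp=np.array([np.cos(yaw),np.sin(yaw)]); yp=np.array([-np.sin(yaw),np.cos(yaw)])
PV=np.array([.653,-.0704]); r=.072; Z=.012
def pose(th,back):
    post=PV+r*(np.cos(th)*-yp+np.sin(th)*-xp); t=np.sin(th)*yp-np.cos(th)*xp
    z=np.array([*-t,0]); x=np.array([0,0,-1.]); y=np.cross(z,x)
    return post-t*back, np.column_stack([x,y,z]), t
E
python3 - <<'E'
from ret import *
manip.set_gripper(0.)
c,R,t=pose(.29,.034)
print(c,t,manip.inverse_kinematics([*c,.09],R))
manip.move_ptp([*c,.09],R)
manip.move_l([*c,.03],max_speed=.15)
print(manip.current_ee_pos().round(4),manip.current_force().round(2),manip.current_time())
p,d=snap('scene','s7');P=cloud('scene',d)
cv2.imwrite('pics/s7c.png',cv2.resize(cv2.imread('pics/s7.png')[110:230,120:280],None,fx=5,fy=5,interpolation=cv2.INTER_CUBIC))
cv2.imwrite('pics/s7z.png',cv2.resize(cv2.applyColorMap(np.clip(P[110:230,120:280,2]/.12*255,0,255).astype(np.uint8),cv2.COLORMAP_JET),None,fx=4,fy=4,interpolation=cv2.INTER_NEAREST))
s=(d>0)&(P[...,2]>.03)&(P[...,2]<.075)&(P[...,0]>.66)&(P[...,0]<.70)&(abs(P[...,1]-c[1])<.03)
v,u=np.nonzero(s);Q=P[s];o=np.argsort(Q[:,2]);print([(int(u[i]),int(v[i]),Q[i].round(3).tolist()) for i in o[:200:12]])
E
```

```text
[ 0.67873982 -0.14574893] [-0.99373455  0.11176599] [-2.78555078e-01  7.25042390e-01  1.32592295e+00 -4.44089210e-16
  1.09062731e+00 -1.73735140e+00]
[ 0.6791 -0.1457  0.0305] [0.5  0.54 0.07] 21.1417
[(168, 181, [0.689, -0.14, 0.062]), (176, 174, [0.669, -0.138, 0.068]), (174, 177, [0.678, -0.133, 0.071]), (170, 179, [0.687, -0.132, 0.073])]
```

View pics/s7c.png

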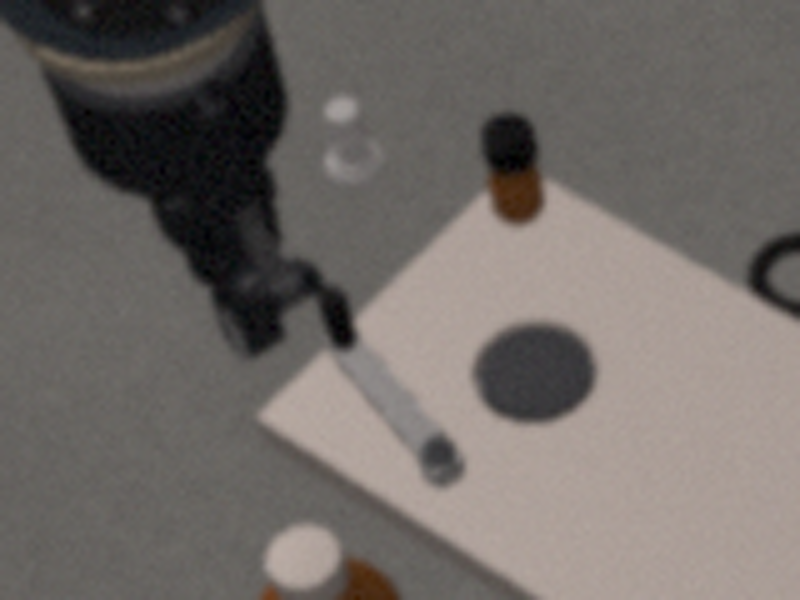

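The shut fingertips end at z≈0.060 with TCP 0.030, so the offset is still 30 mm. They stand just outside the post (crop (250,350) against the post at (338,318)). I'll lower and push along the arc.

Run:
```python
from ret import *
Z=.009
c,R,t=pose(.29,.034); manip.move_l([*c,Z],max_speed=.08)
print(manip.current_force().round(2))
for th in (.3,.55,.8,1.05,1.3,1.42):
    c,R,t=pose(th,.0175); manip.move_l([*c,Z],R,max_speed=.06)
    f=manip.current_force(); print(th,manip.current_ee_pos().round(4),f.round(2),manip.current_time())
    if np.linalg.norm(f[:2])>12: break
p,d=snap('scene','s8')
cv2.imwrite('pics/s8c.png',cv2.resize(cv2.imread('pics/s8.png')[110:230,140:300],None,fx=5,fy=5,interpolation=cv2.INTER_CUBIC))
```

```text
[ 0.17 -0.77 -0.21]
0.3 [ 0.6618 -0.1441  0.0094] [ 0.31 -0.79  0.25] 22.0333
0.55 [ 0.6436 -0.1439  0.0092] [ 0.32 -0.42 -0.07] 22.4917
0.8 [ 0.6257 -0.1392  0.0091] [0.47 0.28 0.46] 22.95
1.05 [ 0.6096 -0.1302  0.0091] [ 0.88 -0.3   0.65] 23.4083
1.3 [ 0.5961 -0.1176  0.009 ] [-0.58  0.33 -0.21] 23.8667
1.42 [ 0.5908 -0.1104  0.009 ] [-0.68 -0.21 -0.5 ] 24.1667
```

View pics/s8c.png

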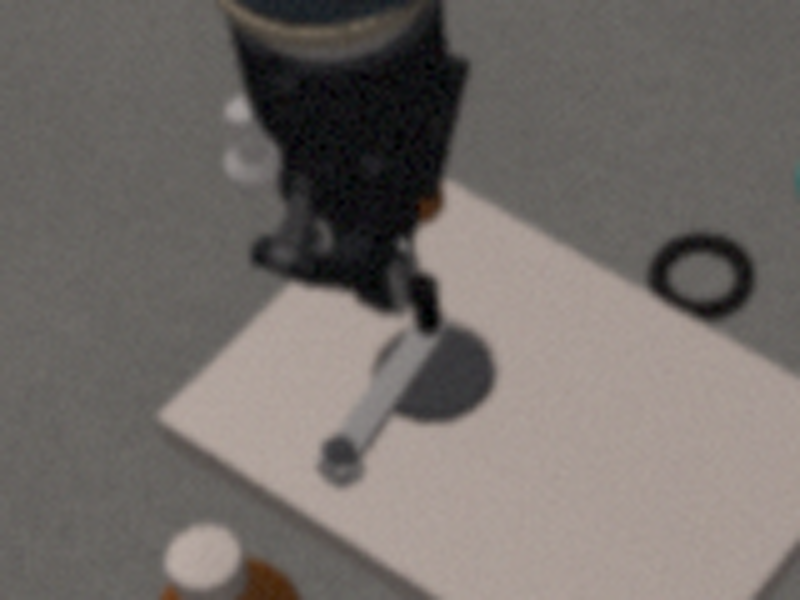

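The bar is partly over the disc (crop bar from (340,460) to (425,310)) and nothing else has moved. I'll continue to the hard stop in small steps, watching the force.

Run:
```python
from ret import *
Z=.009
for th in np.arange(1.46,1.74,.025):
    b=.0175+max(0,th-1.57)*-.072; c,R,t=pose(min(th,1.57),b); manip.move_l([*c,Z],R,max_speed=.03)
    f=manip.current_force(); print(round(th,3),manip.current_ee_pos().round(4),f.round(2),(-f[:2]@t).round(2))
    if -f[:2]@t>5: break
print(manip.current_time())
p,d=snap('scene','s9')
cv2.imwrite('pics/s9c.png',cv2.resize(cv2.imread('pics/s9.png')[110:230,140:300],None,fx=5,fy=5,interpolation=cv2.INTER_CUBIC))
```

```text
1.46 [ 0.5892 -0.1079  0.009 ] [ 0.74 -0.36  0.41] 0.56
1.485 [ 0.5881 -0.1062  0.009 ] [ 0.05 -0.9   0.05] 0.89
1.51 [ 0.5872 -0.1045  0.009 ] [0.79 0.56 0.44] -0.35
1.535 [ 0.5864 -0.1028  0.009 ] [-0.45  0.68  0.78] -0.75
1.56 [ 0.5856 -0.1011  0.009 ] [ 0.25  0.28 -0.  ] -0.23
1.585 [ 0.5852 -0.0997  0.0091] [ 0.35 -4.33 -0.83] 4.32
1.61 [ 0.5852 -0.0994  0.0091] [  0.05 -13.89  -0.83] 13.67
25.9667
```

View pics/s9c.png

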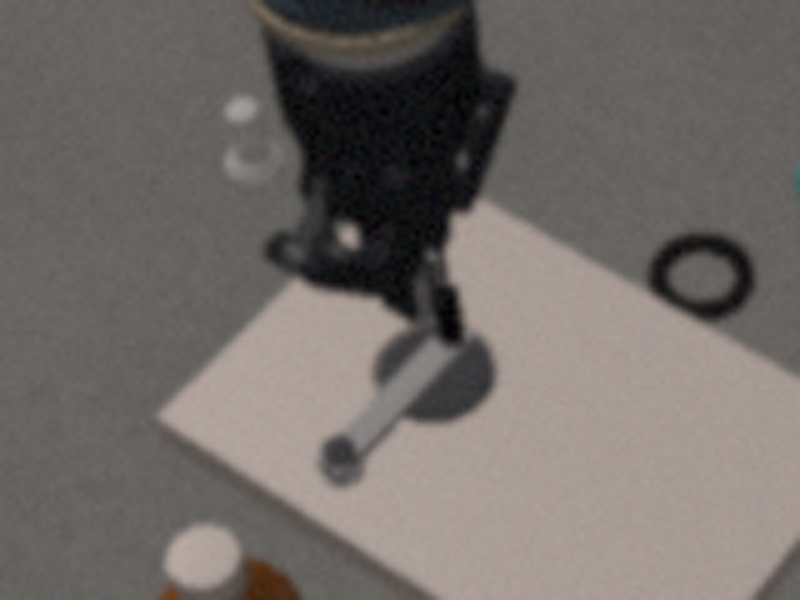

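A clean force rise at the expected angle (13.7 N at θ≈1.6) means the hard stop. I'll retreat along the push line, rise, clear the view and check.

Run:
```python
from ret import *
c,R,t=pose(1.57,.026); manip.move_l([*c,.009],max_speed=.05)
manip.move_l([*c,.11],max_speed=.12)
print(manip.current_force().round(2))
manip.move_ptp([.40,-.32,.2],R)
print(manip.current_time())
p,d=snap('scene','s10');p2,d2=snap('top','t10')
for n in ['disc','post','vial','gasket','stopper','beaker','bottle','spatula']:
  for cm in ['top','scene']:
    print(n,cm,[(np.round(r['at'],3).tolist(),round(r['confidence'],2)) for r in manip.look_for(cm,n)[:3]])
def crop(f,y,x,o): cv2.imwrite(o,cv2.resize(cv2.imread(f)[y:y+120,x:x+160],None,fx=5,fy=5,interpolation=cv2.INTER_CUBIC))
crop('pics/s10.png',120,150,'pics/s10c.png');crop('pics/t10.png',140,260,'pics/t10c.png')
for cm,dd in (('top',d2),('scene',d)):
    P=cloud(cm,dd); s=(dd>0)&(P[...,2]>.045)&(P[...,2]<.064)&(abs(P[...,0]-.58)<.025)&(abs(P[...,1]+.083)<.025)
    m=P[s].mean(0); v=m[:2]-PV; print(cm,s.sum(),m.round(4),'angle',np.arctan2(-v@xp,-v@yp))
```

```text
[0.37 0.42 0.72]
28.5167
disc top [([0.38, -0.035, 0.01], 0.84), ([0.594, -0.073, 0.028], 0.72), ([0.47, -0.047, 0.003], 0.65)]
disc scene [([0.598, -0.068, 0.02], 0.68), ([0.387, -0.037, 0.008], 0.65), ([0.4, 0.068, 0.008], 0.62)]
post top [([0.614, -0.079, 0.033], 0.57), ([0.589, 0.192, 0.002], 0.57)]
post scene [([0.612, -0.076, 0.034], 0.91)]
vial top [([0.539, -0.148, 0.07], 0.71)]
vial scene [([0.549, -0.146, 0.058], 0.65), ([0.749, -0.001, 0.075], 0.26)]
gasket top [([0.472, -0.048, 0.005], 0.57)]
gasket scene [([0.471, -0.048, 0.007], 0.74)]
stopper top [([0.57, -0.233, 0.018], 0.54)]
stopper scene [([0.577, -0.227, 0.022], 0.51)]
beaker top [([0.731, 0.1, 0.047], 0.67)]
beaker scene [([0.715, 0.087, 0.054], 0.7), ([0.596, -0.018, 0.018], 0.27)]
bottle top [([0.732, -0.014, 0.084], 0.89)]
bottle scene [([0.747, -0.001, 0.076], 0.84)]
spatula top [([0.59, 0.191, 0.001], 0.98), ([0.615, -0.07, 0.031], 0.42)]
spatula scene [([0.599, 0.193, -0.003], 0.78), ([0.578, -0.23, 0.02], 0.37)]
top 39 [ 0.5811 -0.0826  0.0587] angle 1.5802479063838002
scene 44 [ 0.5832 -0.0799  0.0546] angle 1.6133178073073968
```

View pics/s10c.png

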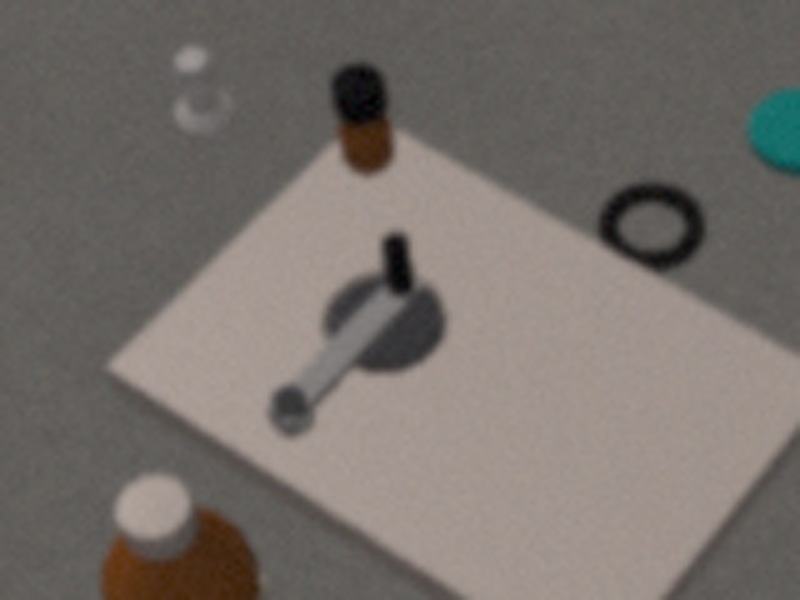

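View pics/t10c.png

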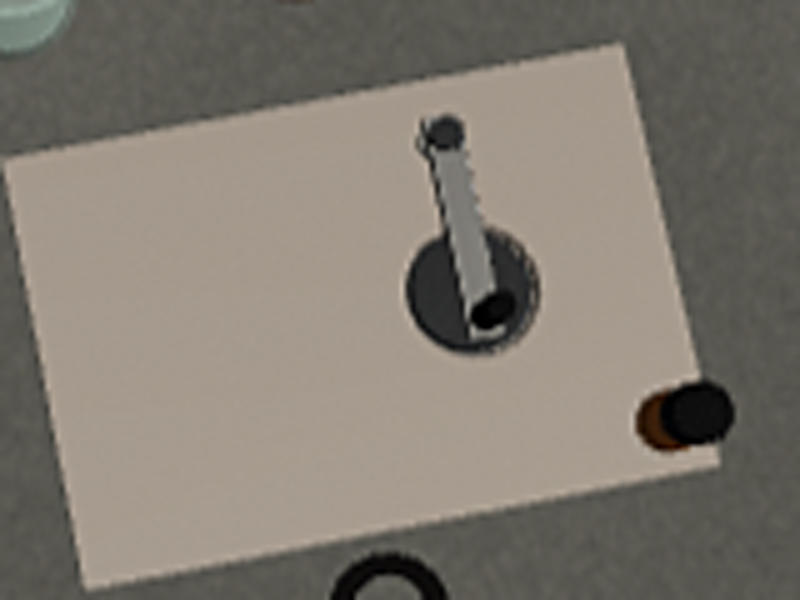

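The disc lies inside the seat (top crop (473,290)) with the bar across it, parallel to the plate's short edge. The post measures 1.58–1.61 rad, which is the hard stop. Vial, gasket, stopper, beaker, bottle and spatula are all where they were.

Run:
```python
from h import *
print(manip.current_force().round(2)); manip.sign_off(); print(manip.current_time())
```

```text
[0.23 0.04 0.02]
the job is handed in; nothing more can be done
the job is handed in; nothing more can be done
```

The filter holder is ready and the job is handed in, at about 29 s on the robot's clock. I pushed the dark steel disc into the seat with two slightly opened fingers, then pushed the retainer by its post to the hard stop with the fingers shut.

**Last checks**
- **Disc:** its top is about 1 mm above the plate and flat (tilt ≤0.015, within the noise). I measured this before moving the retainer. In the final pictures the disc still lies inside the seat.
- **Retainer:** it measured 1.58 rad from the top camera and 1.61 rad from the scene camera, against the 1.57 stop. The difference is within the calibration error. The push force rose to about 14 N at the stop.
- **Other things:** vial, gasket, stopper, beaker, bottle and spatula were found where they started, to within about 5 mm (the trained networks' accuracy). The arm was clear, with no force on the tool.

**What disagreed**
- **Fingertip height:** the fingertips sat about 30 mm above the reported TCP. I found this from the scene camera's depth and a gentle touch on the plate (about 10 N), and corrected for it.
- **Camera offset:** the two cameras differed by about 3–4 mm in y.
- **Post detection:** in the final pictures the network placed the post near the middle of the bar, so I measured it from depth instead.

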